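# Draw the kit tray in and clamp the module to the click

## Task

Reach over the blue kit tray, hook its far lip and drag it towards the robot along the mat, without lifting it, until its near edge lies on the yellow strip, square to it; let go. Then take the aluminium module out of the tray and set it down without dropping it, lengthwise on the clamp's bed between the two jaws. Finally swing the red-handled lever to close the clamp, stop at its first click, and let go; leave the green spool in the tray and the other things on the bench where they are.

Things in the scene. Friction and masses are not known exactly. Their poses are not given: they have to be found in the camera images.
- mat: Black bench mat fixed to the table, 340 (x) x 250 (y) x 3 mm. Origin: centre of its underside; x points away from the robot's side of the bench. The mat and the clamp lie side by side; which is on the left varies.
- strip (a point): Centre of the yellow strip across the mat, on its top surface (3 mm above the table), 110 mm from the mat's centre towards -x of the mat. The strip is 40 mm wide (x) and 250 mm long (y). Axes as the mat.
- tray: Loose blue plastic tray, open on top, 140 (x) x 200 (y) mm outside, walls and floor 4 mm thick; the near and side walls are 30 mm high, the far (+x) wall is higher (see tray_lip). Origin: centre of its underside, which rests on the mat. With what is in it, it weighs 0.5 to 1 kg and takes about 3 to 10 N to slide.
- tray_lip: The tray's raised far wall, with a round yellow bead (10 mm thick, 200 mm along y) at the top. Origin: the middle of the bead, 40 mm above the tray's underside and 70 mm in +x from the tray's origin; the bead sticks out 5 mm beyond the wall's far face and its top is 45 mm above the tray's underside. Axes as the tray.
- tray_front (a point): Middle of the lower edge of the tray's near (-x) wall, 70 mm from the tray's origin in -x. Axes as the tray.
- module: Loose aluminium-cased module (black slots on top, a yellow band low on its sides), 44 (x) x 110 (y) x 45 (z) mm, 0.2 to 0.4 kg. Origin: centre of its underside. It starts in the tray, lying roughly along the tray's y. Either end may go against either jaw.
- spool: Green spool standing in the tray beside the module, 44 mm across, 35 mm high. Origin: centre of its underside.
- clamp: Fixed grey clamp, 240 (x) x 75 (y) mm base, 12 mm thick. Its x axis points away from the robot. A fixed jaw (66 mm wide, 30 mm above the bed) stands at its near end, with its face 100 mm from the origin in -x; a movable jaw lies beyond, then a blue post whose vertical axis, 82 mm from the origin in +x, carries the lever. Origin: centre of the underside.
- bed (a point): Point on the bed's top (12 mm above the table), 45 mm from the clamp's origin in -x, where the centre of the module's underside lies when its end touches the fixed jaw; the module's length goes along this point's x. Axes as the clamp.
- jaw: Movable jaw, 62 mm wide, 30 mm high. Origin: middle of the foot of its clamping face. With the lever at 0 the face is 130 mm from the fixed jaw's face; it moves 20 mm nearer for each radian of the lever, pushing the module along to the fixed jaw.
- lever (a joint): Angle of the lever's hub, 0 (clamp open) to 1.2 rad; closing turns it anticlockwise seen from above, which swings the handle towards the robot. At 0 the lever points 1.06 rad anticlockwise from the clamp's +x (so roughly to its +y). It takes about 0.16 N m (2 N at the handle) to turn, and stays where it is left; it stops turning when the jaws grip.
- click (a joint): Click-over of the lever arm on its hub, 0 (straight) to 0.4 rad. The arm gives way like a preset torque wrench at 0.52 N m (about 5.5 N at the handle) and then yields at nearly constant force; past 0.08 rad it has clicked, past 0.32 rad it is over-tightened. It springs back to 0 on letting go.
- handle (a point): Centre of the top of the red handle, an upright post 20 mm in diameter, 95 mm from the lever's axis; the top is 126 mm above the table, and about 45 mm of post stands clear above the lever's arm. It turns with the lever (x points outwards along the arm).
- cup: Bystander: white plastic cup, 72 mm across, 85 mm high.
- bottle: Bystander: white bottle with a red cap, 60 mm across, 150 mm high.
- screwdriver: Bystander: orange-handled screwdriver lying down, about 200 mm long.
- reel: Bystander: copper-coloured wire reel standing on its end, 66 mm across, 53 mm high.
- jar: Bystander: amber jar with a black cap, 56 mm across, 60 mm high.
Things that resemble listed ones, but are neither listed nor needed, are in the scene too. Leave any orange or pink look-alike of the tray alone.

How it is judged:
By the outcome, as a careful person would: the job done as asked, in the order asked, and still so for the second after the job is handed in, with the robot touching nothing.
It also fails if it takes over 72 s, if anything falls off the work surface, if the arm or the gripper's body presses on something with over 40 N, if the wrist force passes 120 N, or if a joint passes its speed limit or range.

## Robot

A 6-joint arm with a two-finger parallel gripper is mounted at the origin on the work surface. World frame = base frame: x ahead of the robot, y to its left, z up, the work surface at z = 0. Lengths are in m, angles in rad, forces in N, time in s.
With the tool pointing down it reaches from about 0.25 to 0.725 m from the base axis. Payload 9.7 kg.
Tool frame: the origin (TCP) lies between the finger pads; the fingertips stand 19 mm ahead of it and the grasp point (between the pads) is the TCP; z points along the fingers, y is the line along which they close (so a half turn about z gives the same grasp; the last joint's range is limited). The gripper opens to 85 mm and grips with 20 to 120 N. Pads are 22 mm wide; open, the fingers measure 114 mm over their backs; the gripper's body (76 mm by 85 mm) begins 54 mm behind the grasp point. The pads swing forward as they close: fully open they stand 13 mm farther back than shut.
Start: joints at [-1.208, 0.087, 0.176, 1.66, 0, 1.571], TCP at [0.195, -0.514, 0.25] pointing down, gripper open.
Joint ranges: [-3.13, 3.13], [-0.85, 1.81], [-1.15, 1.24], [-2.2, 2.28], [-1.44, 1.52], [-3.14, 3.14]. Speed limits (rad/s): [2.22, 2.22, 2.57, 3.14, 3.14, 3.14].

## Interface

Orientations are given as a rotation vector (axis times angle).
In Python, from workcell import * gives the robot as it stands.
- The arm moves only by the tool carry_out, never from a script. Its argument "moves" is one flat list of numbers, 5 for each row, row after row: the opening, from 0 (shut) to 1 (fully open), then the shift along the tool's x, y, z in cm, then the turn about the tool's z in rad. In form: [fingers, tx, ty, tz, twist, fingers, tx, ty, tz, twist, ...]. A call has 1 to 8 rows; each row shifts and turns the commanded pose from where the row before left it, along the tool's axes as they then stand; what a row does not reach is not made up. A row lasts 1/12 s, in which the tool goes at most 41.7 mm and 7.16 degrees, less where a joint would pass 70% of its speed; a pose out of reach is approached as far as the arm can. A call with a gripper value outside its range is refused whole. The fingers move at their own pace and stop on an object; "force" is the grip in N (left out, the last holds). Time passes only in rows, so rows that do not move let the fingers close. It gives the time, the measured TCP pose, the force, the opening and the grip force at its end, in the units of the state.
- observe(): the state, without advancing time (a new reading comes with each control period).
- get_image(name): name is "scene" or "top" or "wrist"; returns a dict with "img" (400x640x3 uint8, blue, green, red), "depth" (400x640 float32, m along the optical axis (not along the pixel's ray), 0 where there is no reading), "intrinsics" (3x3 intrinsics, pixels), "extrinsics" (4x4, takes a point from camera to world coordinates); the wrist camera has in their place "hand_eye" (4x4, takes a point from camera to tool coordinates, whose origin is the TCP and whose axes are the flange's). Camera axes: x right, y down, z forward; pixel columns grow to the right and rows downward; lengths in m; the calibration is good to about 2 mm. A picture is of the moment at which its call begins: read the wrist's pose just before it.
- close_job(): hands the job in; it is judged then, once.
Trained networks look in a picture, given as the dict that the camera call returned (one of the last four; its "shot" number tells which), for a name from the list of things; names that differ only in an ending like _2 or _b are one class to them, and where a whole thing is asked for, a point or a joint stands for the part that bears it (a point fixed in the world has none). Each returns a list of dicts, best first, with "confidence" (0 to 1); they miss things now and then, are a little off and sometimes report something else, mostly with a low value. They report only what shows in the picture. A call takes as long as a camera call. They do not tell look-alikes from the thing itself.
- cut_out(picture, target): "region" (400x640 bool, what is visible of it).
- place_of(picture, target): "position" ([x, y, z] in m, in the coordinates of the camera as it stood for that picture, good to about 4 mm: a listed point, or the origin of a listed thing).
The state is a dict: "clock": time; "joint_positions": joint angles; "joint_vel": joint speeds; "joint_efforts": joint torques, N m; "eef_pos": TCP position; "eef_rot": TCP orientation; "ft_force": force on the tool from outside, world axes, zero at the start; "wrist_torque": the same for the moment, N m; "gripper_width": finger opening in m; "grasp_force": force on a finger pad.
Only numpy, scipy, OpenCV 4.12 (cv2) and the standard library are available. Lean on these libraries where they do the work, as an engineer would, in place of code of your own. Each camera call takes 0.05 s, during which the arm holds its last target. There are 200 camera calls.

## Working session

There is one attempt and no reset: what is moved stays moved. The work goes in short steps, Python scripts to look and compute and a tool call to move; the robot and the scene stay as the last step left them, time stands still between calls to the robot, and variables do not carry over. Pictures are saved under pics/ and viewed, at most 11 in all, crops included, and the job is handed in when it is done.

Besides the shell and the picture viewer there is one more tool, called as name(argument=value, ...) on one line, values as JSON. carry_out: Moves the arm, as the interface text tells. Its arguments: {"type":"object","properties":{"moves":{"type":"array"},"force":{"type":"number"}},"required":["moves"]}

```bash
ls; mkdir -p pics
cat > h.py <<'E'
from workcell import *
import numpy as np, cv2
from scipy.spatial.transform import Rotation as R
def ext(p,st=None):
    if 'extrinsics' in p: return np.array(p['extrinsics'])
    T=np.eye(4);T[:3,:3]=R.from_rotvec(st['eef_rot']).as_matrix();T[:3,3]=st['eef_pos']
    return T@np.array(p['hand_eye'])
def cloud(p,T):
    K=np.array(p['intrinsics']);d=p['depth'];v,u=np.mgrid[:400,:640]
    c=np.stack([(u-K[0,2])/K[0,0]*d,(v-K[1,2])/K[1,1]*d,d],-1)
    w=c@T[:3,:3].T+T[:3,3]; w[d<=0]=np.nan
    return w
def px(p,T,w):
    c=np.linalg.inv(T)@np.r_[w,1];q=np.array(p['intrinsics'])@c[:3];return (q[:2]/q[2]).round().astype(int)
def where(p,T,n,k=3):
    return [(round(r['confidence'],2),(T@np.r_[r['position'],1])[:3].round(4),px(p,T,(T@np.r_[r['position'],1])[:3])) for r in place_of(p,n)[:k]]
E
python3 - <<'E'
from h import *
s=observe();print(s['clock'],s['eef_pos'],s['eef_rot'],s['ft_force'])
for n in ['scene','top']:
    p=get_image(n);T=ext(p);cv2.imwrite(f'pics/{n}0.png',p['img'])
    for t in ['mat','strip','tray','tray_lip','tray_front','module','spool','clamp','bed','jaw','handle','cup','bottle','screwdriver','reel','jar']:
        print(n,t,*where(p,T,t))
E
```

```text
pics
0.0 [ 0.19511927 -0.51400459  0.24960711] [-3.08880077e+00 -5.66528513e-01  3.99921712e-04] [ 0.62832484  0.37844056 -0.74174433]
scene mat (0.91, array([ 0.4981, -0.1851,  0.0012]), array([280, 222]))
scene strip (0.95, array([ 0.3874, -0.2036,  0.0061]), array([297, 201])) (0.24, array([0.4021, 0.4922, 0.0011]), array([470, 315]))
scene tray (0.9, array([ 0.5412, -0.1762,  0.0044]), array([273, 230])) (0.88, array([ 0.5976, -0.6148,  0.0009]), array([176, 181])) (0.75, array([0.2219, 0.274 , 0.0032]), array([438, 241]))
scene tray_lip (0.74, array([ 0.6112, -0.1714,  0.0413]), array([258, 236])) (0.74, array([0.2914, 0.2764, 0.0432]), array([429, 247])) (0.7, array([ 0.5946, -0.5472,  0.042 ]), array([186, 181]))
scene tray_front (0.93, array([ 0.606 , -0.6851,  0.0062]), array([161, 173])) (0.87, array([0.1588, 0.2704, 0.003 ]), array([446, 230])) (0.56, array([ 0.4673, -0.1786,  0.008 ]), array([287, 217]))
scene module (0.62, array([ 0.5388, -0.2019,  0.0124]), array([268, 224]))
scene spool (0.56, array([ 0.5317, -0.1064,  0.0104]), array([290, 237]))
scene clamp (0.78, ar
[... 2016 characters left out ...]
y([259, 183]))
top bed (0.66, array([0.4733, 0.1541, 0.0107]), array([261, 193]))
top jaw (0.56, array([0.5481, 0.1627, 0.0111]), array([260, 174]))
top handle (0.69, array([0.6273, 0.2566, 0.1222]), array([232, 148]))
top cup (0.6, array([0.5747, 0.4867, 0.0057]), array([180, 166])) (0.42, array([0.3976, 0.4949, 0.003 ]), array([176, 210]))
top bottle (0.73, array([ 0.6073, -0.4226,  0.0009]), array([404, 163]))
top screwdriver (0.68, array([0.3994, 0.4934, 0.0047]), array([176, 210]))
top reel (0.57, array([ 0.4913, -0.4332, -0.005 ]), array([407, 191]))
top jar (0.78, array([6.814e-01, 4.245e-01, 3.000e-04]), array([197, 141])) (0.52, array([ 0.4748, -0.1763,  0.0043]), array([344, 194]))
```

Run:
```python
from h import *
a=cv2.imread('pics/top0.png')[100:300,140:500]
cv2.imwrite('pics/topc.png',cv2.resize(a,None,fx=2.2,fy=2.2,interpolation=cv2.INTER_CUBIC))
p=get_image('top');T=ext(p);w=cloud(p,T)
hsv=cv2.cvtColor(p['img'],cv2.COLOR_BGR2HSV)
print(T.round(3).tolist(),p['intrinsics'])
def rect(m,lab):
    P=w[m];P=P[~np.isnan(P[:,0])]
    r=cv2.minAreaRect((P[:,:2]*1000).astype(np.float32)); print(lab,len(P),r,P[:,2].min().round(3),np.median(P[:,2]).round(3),P[:,2].max().round(3),P.mean(0).round(4))
for n in ['tray','module','clamp','mat','spool','jaw','lever']:
    for r in cut_out(p,n)[:1]:
        m=r['region'];rect(m,n); print(r['confidence'],np.median(hsv[m],0))
yel=(hsv[...,0]>20)&(hsv[...,0]<35)&(hsv[...,1]>120)&(hsv[...,2]>80)
x=w
y1=yel&(x[...,2]<.02)&(abs(x[...,1]+.19)<.16)&(x[...,0]>.3)&(x[...,0]<.46)
rect(y1,'strip')
y2=yel&(x[...,2]>.03)&(abs(x[...,1]+.17)<.13)&(x[...,0]>.56)&(x[...,0]<.68)
rect(y2,'bead')
P=w[y2];c=np.polyfit(P[:,1],P[:,0],1);print('bead slope',c)
P=w[y1];print('strip slope',np.polyfit(P[:,1],P[:,0],1))
```

```text
[[0.018, -0.994, 0.105, 0.273], [-1.0, -0.019, -0.005, -0.047], [0.007, -0.105, -0.994, 1.78], [0.0, 0.0, 0.0, 1.0]] [[444.24438907   0.         313.89363658]
 [  0.         444.24438907 196.72578327]
 [  0.           0.           1.        ]]
tray 1857 ((601.30419921875, -610.2696533203125), (201.47560119628906, 159.23045349121094), 5.478268146514893) -0.013 0.006 0.055 [ 0.6023 -0.6101  0.0099]
0.94 [ 17. 255. 222.]
module 325 ((539.3187255859375, -195.20220947265625), (44.31306076049805, 107.16564178466797), 2.074280261993408) 0.005 0.051 0.064 [ 0.5368 -0.1961  0.0496]
0.8 [ 60.   5. 179.]
clamp 1191 ((528.1315307617188, 182.9978485107422), (273.0346984863281, 125.80937194824219), 11.606718063354492) -0.007 0.016 0.136 [0.5189 0.1638 0.0291]
0.84 [ 90.   9. 134.]
mat 3106 ((501.59942626953125, -180.24069213867188), (341.03179931640625, 250.3956298828125), 8.04430103302002) -0.011 0.003 0.048 [ 0.4671 -0.1868  0.0033]
0.56 [27. 16. 33.]
spool 91 ((534.4667358398438, -102.98651123046875), (36.93727111816406, 39.99896240234375), 3.7279765605926514) 0.004 0.042 0.054 [ 0.5332 -0.1024  0.0398]
0.63 [ 69. 203. 163.]
jaw 61 ((557.4678344726562, 157.1597900390625), (48.96039581298828, 23.313434600830078), 85.7376708984375) 0.012 0.041 0.054 [0.5548 0.1543 0.038 ]
0.54 [100.   5. 159.]
lever 97 ((534.4667358398438, -102.98651123046875), (36.93727111816406, 39.99896240234375), 3.7279765605926514) 0.004 0.042 0.054 [ 0.5335 -0.1028  0.04  ]
0.72 [ 69.  202.5 163. ]
strip 735 ((391.11224365234375, -197.5692138671875), (47.952579498291016, 249.20648193359375), 7.989144802093506) -0.009 0.004 0.019 [ 0.3909 -0.197   0.0037]
bead 137 ((612.798583984375, -163.44720458984375), (11.1881742477417, 195.3413848876953), 3.643324613571167) 0.03 0.047 0.062 [ 0.6119 -0.164   0.0464]
bead slope [-0.06697655  0.6009317 ]
strip slope [-0.13622596  0.3641106 ]
```

View pics/topc.png

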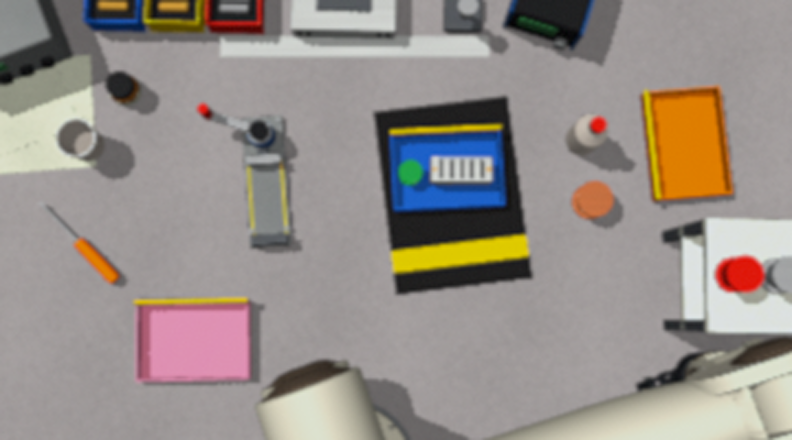

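View pics/scene0.png

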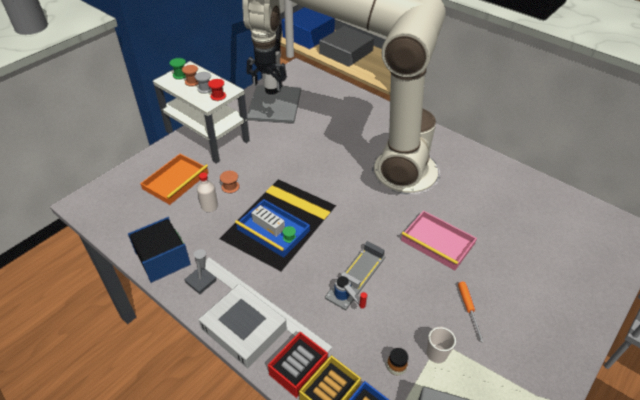

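The tray I want is the blue one, at crop pixel (447,170), standing on the black mat. The orange tray (690,145) and the pink one (193,340) are off the mat and the wrong colour. The clamp is at about (267,190), with the red handle at (204,110). The enlarged crop confirms all of this, so I'll plan the approach.

```bash
cat >> h.py <<'E'
def plan(targets,s=None):
    """targets: (x,y,z,yawaxis: angle of tool y in world (mod pi), rows, fingers)"""
    s=s or observe();Rm=R.from_rotvec(s['eef_rot']).as_matrix();p=np.array(s['eef_pos'])
    a=np.arctan2(Rm[1,1],Rm[0,1])
    print('clock',round(s['clock'],2),'p',p.round(4),'toolx',Rm[:,0].round(3),'ya',round(a,4),'tilt',Rm[:,2].round(3),'F',np.round(s['ft_force'],1),'w',round(s['gripper_width'],4),'q',np.round(s['joint_positions'],2))
    for x,y,z,ya,n,f in targets:
        da=(ya-a+np.pi/2)%np.pi-np.pi/2
        d=(np.array([x,y,z])-p)/n
        out=[]
        for i in range(n):
            # tool down: x axis = y axis rotated; columns from angle
            c,si=np.cos(a),np.sin(a);Y=np.array([c,si,0]);Z=np.array([0,0,-1.]);X=np.cross(Y,Z)
            out+=[[f,*(np.array([X@d,Y@d,Z@d])*100).round(2).tolist(),round(-da/n,3)]]
            a+=da/n
        p=np.array([x,y,z])
        print('->',x,y,z,'n',n,'step mm',round(np.linalg.norm(d)*1000,1));[print('  ',o) for o in out]
E
python3 - <<'E'
from h import *
b=np.pi/2+.065
X=np.array([np.cos(.065),np.sin(.065)]);B=np.array([.612,-.1655]);q=B+.032*X
print(q)
plan([(round(q[0],3),round(q[1],3),.15,b,16,1)])
E
```

```text
[ 0.64393242 -0.16342146]
clock 2.1 p [ 0.1952 -0.5142  0.2503] toolx [0.935 0.355 0.   ] ya -1.208 tilt [ 0.  0. -1.] F [ 0.2 -1.   0.7] w 0.0852 q [-1.21  0.09  0.18  1.66  0.    1.57]
-> 0.644 -0.163 0.15 n 16 step mm 36.2
   [1, 3.4, -1.06, 0.63, np.float64(0.019)]
   [1, 3.38, -1.12, 0.63, np.float64(0.019)]
   [1, 3.36, -1.18, 0.63, np.float64(0.019)]
   [1, 3.34, -1.24, 0.63, np.float64(0.019)]
   [1, 3.31, -1.31, 0.63, np.float64(0.019)]
   [1, 3.29, -1.37, 0.63, np.float64(0.019)]
   [1, 3.26, -1.43, 0.63, np.float64(0.019)]
   [1, 3.24, -1.49, 0.63, np.float64(0.019)]
   [1, 3.21, -1.55, 0.63, np.float64(0.019)]
   [1, 3.18, -1.61, 0.63, np.float64(0.019)]
   [1, 3.15, -1.67, 0.63, np.float64(0.019)]
   [1, 3.12, -1.73, 0.63, np.float64(0.019)]
   [1, 3.08, -1.78, 0.63, np.float64(0.019)]
   [1, 3.05, -1.84, 0.63, np.float64(0.019)]
   [1, 3.01, -1.9, 0.63, np.float64(0.019)]
   [1, 2.98, -1.95, 0.63, np.float64(0.019)]
```

carry_out(moves=[1, 3.4, -1.1, 0.3, 0.019, 1, 3.4, -1.1, 0.3, 0.019, 1, 3.4, -1.2, 0.4, 0.019, 1, 3.3, -1.2, 0.6, 0.019, 1, 3.3, -1.3, 0.6, 0.019, 1, 3.3, -1.4, 0.6, 0.019, 1, 3.3, -1.4, 0.6, 0.019, 1, 3.2, -1.5, 0.6, 0.019])

```text
clock: 2.77
eef_pos: [0.4212, -0.3375, 0.2102]
eef_rot: [3.124, 0.329, 0.001]
ft_force: [0.9, -1.0, -0.6]
gripper_width: 0.0856
grasp_force: 0.0
```

carry_out(moves=[1, 3.2, -1.5, 0.7, 0.019, 1, 3.2, -1.6, 0.7, 0.019, 1, 3.2, -1.7, 0.7, 0.019, 1, 3.1, -1.7, 0.7, 0.019, 1, 3.1, -1.8, 0.7, 0.019, 1, 3.1, -1.8, 0.7, 0.019, 1, 3.0, -1.9, 0.7, 0.019, 1, 3.0, -1.9, 0.7, 0.019])

```text
clock: 3.43
eef_pos: [0.6479, -0.1639, 0.1539]
eef_rot: [3.14, 0.091, 0.0]
ft_force: [0.7, -0.0, 1.3]
gripper_width: 0.0856
grasp_force: 0.0
```

carry_out(moves=[1, 0, 0, 0, 0])

```text
clock: 3.52
eef_pos: [0.6497, -0.1611, 0.151]
eef_rot: [-3.138, -0.097, 0.003]
ft_force: [0.4, -1.7, 0.0]
gripper_width: 0.0854
grasp_force: 0.0
```

Run:
```python
from h import *
s=observe();p=get_image('wrist');T=ext(p,s);w=cloud(p,T)
cv2.imwrite('pics/w1.png',p['img'])
hsv=cv2.cvtColor(p['img'],cv2.COLOR_BGR2HSV)
yel=(hsv[...,0]>20)&(hsv[...,0]<35)&(hsv[...,1]>120)&(hsv[...,2]>80)&(w[...,2]>.03)&(w[...,2]<.06)
P=w[yel];print(len(P),P.mean(0),np.percentile(P,[1,99],axis=0))
if len(P)>20: print(np.polyfit(P[:,1],P[:,0],1), cv2.minAreaRect((P[:,:2]*1000).astype(np.float32)))
b=np.pi/2+.065
plan([(.644,-.163,.15,b,2,1)],s)
```

```text
2389 [ 0.61504568 -0.16732366  0.046545  ] [[ 0.60556516 -0.26580872  0.04323813]
 [ 0.62427237 -0.06991591  0.04873779]]
[-0.06266908  0.60455966] ((613.3986206054688, -171.4008026123047), (193.06463623046875, 87.35002136230469), 70.3045654296875)
clock 3.52 p [ 0.6497 -0.1611  0.151 ] toolx [ 0.998  0.062 -0.002] ya -1.5091 tilt [-0.002  0.002 -1.   ] F [ 0.4 -1.7  0. ] w 0.0854 q [-0.24  0.37  0.31  1.52  0.    2.84]
-> 0.644 -0.163 0.15 n 2 step mm 3.1
   [1, -0.29, 0.08, 0.05, np.float64(-0.002)]
   [1, -0.29, 0.08, 0.05, np.float64(-0.002)]
```

View pics/w1.png

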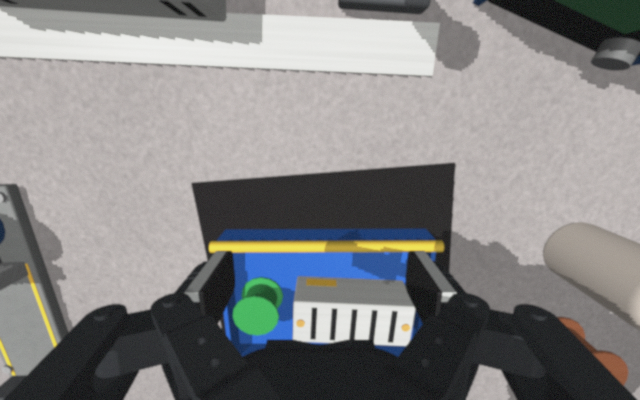

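carry_out(moves=[1, 0, 0.4, 2.9, 0, 1, 0, 0, 2.9, 0, 1, 0, 0, 2.9, 0, 1, 0, 0, 2.0, 0, 1, 0, 0, 0.8, 0, 1, 0, 0, 0, 0])

```text
clock: 4.07
eef_pos: [0.6453, -0.1696, 0.0374]
eef_rot: [-3.139, -0.091, 0.005]
ft_force: [-0.2, 0.1, 0.6]
gripper_width: 0.0851
grasp_force: 0.0
```

Run:
```python
from h import *
s=observe()
X=np.array([np.cos(.139),np.sin(.139)]);S=np.array([.391,-.1975])
q=S+(.14+.016)*X;print(q)
plan([(.634,-.166,.036,np.pi/2+.063,3,1),(*q,.036,np.pi/2+.139,24,1)],s)
```

```text
[ 0.54549539 -0.17588576]
clock 4.07 p [ 0.6453 -0.1696  0.0374] toolx [ 0.998  0.058 -0.003] ya -1.5126 tilt [-0.003  0.001 -1.   ] F [-0.2  0.1  0.6] w 0.0851 q [-0.26  0.39  0.12  1.31 -0.    2.83]
-> 0.634 -0.166 0.036 n 3 step mm 4.0
   [1, -0.37, -0.14, 0.05, np.float64(-0.002)]
   [1, -0.37, -0.14, 0.05, np.float64(-0.002)]
   [1, -0.37, -0.14, 0.05, np.float64(-0.002)]
-> 0.5454953868945865 -0.17588575866952472 0.036 n 24 step mm 3.7
   [1, -0.37, 0.02, 0.0, np.float64(-0.003)]
   [1, -0.37, 0.02, 0.0, np.float64(-0.003)]
   [1, -0.37, 0.02, 0.0, np.float64(-0.003)]
   [1, -0.37, 0.01, 0.0, np.float64(-0.003)]
   [1, -0.37, 0.01, 0.0, np.float64(-0.003)]
   [1, -0.37, 0.01, 0.0, np.float64(-0.003)]
   [1, -0.37, 0.01, 0.0, np.float64(-0.003)]
   [1, -0.37, 0.01, 0.0, np.float64(-0.003)]
   [1, -0.37, 0.01, 0.0, np.float64(-0.003)]
   [1, -0.37, 0.01, 0.0, np.float64(-0.003)]
   [1, -0.37, 0.01, 0.0, np.float64(-0.003)]
   [1, -0.37, 0.0, 0.0, np.float64(-0.003)]
   [1, -0.37, 0.0, 0.0, np.float64(-0.003)]
   [1, -0.37, 0.0, 0.0, np.float64(-0.003)]
   [1, -0.37, 0.0, 0.0, np.float64(-0.003)]
   [1, -0.37, 0.0, 0.0, np.float64(-0.003)]
   [1, -0.37, -0.0, 0.0, np.float64(-0.003)]
   [1, -0.37, -0.0, 0.0, np.float64(-0.003)]
   [1, -0.37, -0.0, 0.0, np.float64(-0.003)]
   [1, -0.37, -0.0, 0.0, np.float64(-0.003)]
   [1, -0.37, -0.01, 0.0, np.float64(-0.003)]
   [1, -0.37, -0.01, 0.0, np.float64(-0.003)]
   [1, -0.37, -0.01, 0.0, np.float64(-0.003)]
   [1, -0.37, -0.01, 0.0, np.float64(-0.003)]
```

carry_out(moves=[1, -0.4, 0, 0, 0, 1, -0.4, -0.05, 0, 0, 1, -0.4, 0, 0, -0.003, 1, -0.4, 0, 0, -0.003, 1, -0.4, 0, 0, -0.003, 1, -0.4, 0, 0, -0.003, 1, -0.4, 0, 0, -0.003, 1, -0.4, 0, 0, -0.003])

```text
clock: 4.73
eef_pos: [0.6159, -0.1709, 0.0406]
eef_rot: [3.139, 0.122, 0.006]
ft_force: [5.9, 0.7, 1.8]
gripper_width: 0.0851
grasp_force: 2.9
```

carry_out(moves=[1, -0.4, 0, 0, -0.004, 1, -0.4, 0, 0, -0.004, 1, -0.4, 0, 0, -0.004, 1, -0.4, 0, 0, -0.004, 1, -0.4, 0, 0, -0.004, 1, -0.4, 0, 0, -0.004, 1, -0.4, 0, 0, -0.004, 1, -0.4, 0, 0, -0.004])

```text
clock: 5.4
eef_pos: [0.5841, -0.1737, 0.0406]
eef_rot: [3.136, 0.172, 0.006]
ft_force: [5.8, 0.8, 2.7]
gripper_width: 0.0855
grasp_force: 2.9
```

```bash
cat >> h.py <<'E'
def traycheck(s):
    p=get_image('wrist');T=ext(p,s);w=cloud(p,T)
    hsv=cv2.cvtColor(p['img'],cv2.COLOR_BGR2HSV)
    yel=(hsv[...,0]>20)&(hsv[...,0]<35)&(hsv[...,1]>120)&(hsv[...,2]>80)&(w[...,2]>.03)&(w[...,2]<.06)&(w[...,0]>.5)&(w[...,1]<0)
    n,l,st,_=cv2.connectedComponentsWithStats(yel.astype(np.uint8));yel=l==1+st[1:,4].argmax()
    P=w[yel];print(len(P),P.mean(0),np.polyfit(P[:,1],P[:,0],1),np.percentile(P,[1,99],axis=0)[:,1])
    return p,w
E
python3 - <<'E'
from h import *
s=observe();p,w=traycheck(s);cv2.imwrite('pics/w2.png',p['img'])
plan([(.5455,-.1759,.036,np.pi/2+.139,8,1)],s)
E
```

```text
3835 [ 0.57142938 -0.17585437  0.04612336] [-0.10524649  0.55292133] [-0.21838308 -0.1323635 ]
clock 5.4 p [ 0.5841 -0.1737  0.0406] toolx [0.994 0.109 0.004] ya -1.4614 tilt [ 0.004 -0.    -1.   ] F [5.8 0.8 2.7] w 0.0855 q [-0.29  0.24 -0.05  1.27  0.    2.74]
-> 0.5455 -0.1759 0.036 n 8 step mm 4.9
   [1, -0.48, -0.03, 0.06, np.float64(-0.004)]
   [1, -0.48, -0.03, 0.06, np.float64(-0.004)]
   [1, -0.48, -0.03, 0.06, np.float64(-0.004)]
   [1, -0.48, -0.03, 0.06, np.float64(-0.004)]
   [1, -0.48, -0.03, 0.06, np.float64(-0.004)]
   [1, -0.48, -0.03, 0.06, np.float64(-0.004)]
   [1, -0.48, -0.04, 0.06, np.float64(-0.004)]
   [1, -0.48, -0.04, 0.06, np.float64(-0.004)]
```

carry_out(moves=[1, -0.5, 0, 0, -0.004, 1, -0.5, 0, 0, -0.004, 1, -0.5, 0, 0, -0.004, 1, -0.5, 0, 0, -0.004, 1, -0.5, 0, 0, -0.004, 1, -0.5, 0, 0, -0.004, 1, -0.5, 0, 0, -0.004, 1, -0.4, 0, 0, -0.004])

```text
clock: 6.12
eef_pos: [0.5453, -0.1786, 0.0405]
eef_rot: [3.133, 0.222, 0.005]
ft_force: [6.2, 1.4, 3.4]
gripper_width: 0.0853
grasp_force: 3.1
```

carry_out(moves=[1, 0, 0, 0, 0])

```text
clock: 6.2
eef_pos: [0.5447, -0.1787, 0.0403]
eef_rot: [3.133, 0.221, 0.003]
ft_force: [3.2, 0.1, 2.1]
gripper_width: 0.0854
grasp_force: 1.2
```

Run:
```python
from h import *
s=observe();p,w=traycheck(s)
p=get_image('top');T=ext(p);w=cloud(p,T)
hsv=cv2.cvtColor(p['img'],cv2.COLOR_BGR2HSV)
a=p['img'][130:260,280:420]
cv2.imwrite('pics/t2.png',cv2.resize(a,None,fx=4,fy=4,interpolation=cv2.INTER_CUBIC))
blue=(hsv[...,0]>100)&(hsv[...,0]<125)&(hsv[...,1]>120)&(w[...,0]<.6)&(w[...,0]>.3)&(abs(w[...,1]+.19)<.15)
P=w[blue];print(cv2.minAreaRect((P[:,:2]*1000).astype(np.float32)))
print(where(p,T,'tray_front'),where(p,T,'strip'))
plan([],s)
```

```text
3758 [ 0.53184722 -0.18073752  0.04624949] [-0.14177433  0.50622328] [-0.22357456 -0.13777792]
((456.70184326171875, -189.02578735351562), (134.80776977539062, 215.61398315429688), 8.487309455871582)
[(0.81, array([ 0.3921, -0.1966,  0.0045]), array([348, 215])), (0.64, array([0.1563, 0.2751, 0.0031]), array([228, 272])), (0.59, array([ 0.6087, -0.6788,  0.0018]), array([467, 164]))] [(0.89, array([ 0.3938, -0.1971,  0.0024]), array([349, 214]))]
clock 6.2 p [ 0.5447 -0.1787  0.0403] toolx [0.99  0.141 0.002] ya -1.4298 tilt [ 0.002 -0.    -1.   ] F [3.2 0.1 2.1] w 0.0854 q [-0.32  0.16 -0.15  1.26  0.    2.68]
```

View pics/t2.png

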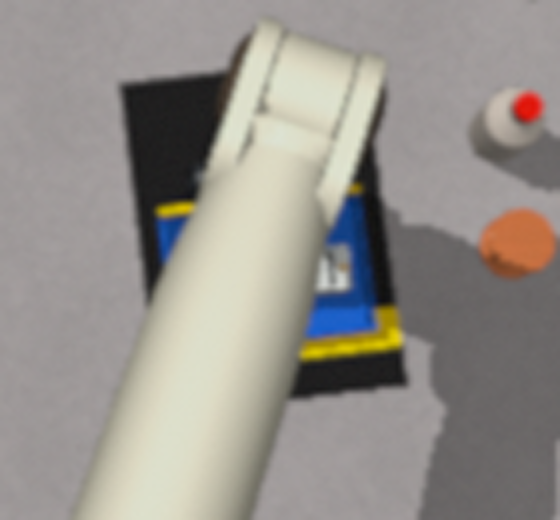

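The tray's near edge lies on the strip at pixel (350,335), and the tray is square to it: 0.142 rad against 0.139. Next I release it, lift and turn.

carry_out(moves=[1, 1.0, 0, 0, 0, 1, 1.0, 0, 0, 0, 1, 0, 0, 0.25, 0, 1, 0, 0, -4, 0, 1, 0, 0, -4, 0, 1, 0, 0, -4, -0.12, 1, 0, 0, -4, -0.12, 1, 0, 0, -3, -0.12])

```text
clock: 7.07
eef_pos: [0.5643, -0.1756, 0.2297]
eef_rot: [3.04, 0.787, 0.002]
ft_force: [0.8, -0.0, 0.6]
gripper_width: 0.0853
grasp_force: 0.0
```

Run:
```python
from h import *
plan([(.46,-.27,.23,.139,11,.75)])
```

```text
clock 7.07 p [ 0.5643 -0.1756  0.2297] toolx [0.874 0.485 0.001] ya -1.0639 tilt [ 0.001 -0.001 -1.   ] F [ 0.8 -0.   0.6] w 0.0853 q [-0.3   0.18  0.24  1.63 -0.    2.33]
-> 0.46 -0.27 0.23 n 11 step mm 12.8
   [0.75, -1.25, 0.29, -0.0, np.float64(-0.109)]
   [0.75, -1.27, 0.15, -0.0, np.float64(-0.109)]
   [0.75, -1.28, 0.01, -0.0, np.float64(-0.109)]
   [0.75, -1.27, -0.13, -0.0, np.float64(-0.109)]
   [0.75, -1.25, -0.27, -0.0, np.float64(-0.109)]
   [0.75, -1.21, -0.4, -0.0, np.float64(-0.109)]
   [0.75, -1.16, -0.53, -0.0, np.float64(-0.109)]
   [0.75, -1.1, -0.65, -0.0, np.float64(-0.109)]
   [0.75, -1.02, -0.77, -0.0, np.float64(-0.109)]
   [0.75, -0.93, -0.88, -0.0, np.float64(-0.109)]
   [0.75, -0.83, -0.97, -0.0, np.float64(-0.109)]
```

carry_out(moves=[0.75, -1.3, 0.3, 0, -0.11, 0.75, -1.3, 0.1, 0, -0.11, 0.75, -1.3, 0, 0, -0.11, 0.75, -1.3, -0.1, 0, -0.11, 0.75, -1.3, -0.3, 0, -0.11, 0.75, -1.2, -0.4, 0, -0.11, 0.75, -1.2, -0.5, 0, -0.11, 0.75, -1.1, -0.7, 0, -0.11])

```text
clock: 7.73
eef_pos: [0.4856, -0.2453, 0.226]
eef_rot: [-2.415, -2.007, 0.001]
ft_force: [-0.3, -0.1, 0.1]
gripper_width: 0.0643
grasp_force: 0.0
```

carry_out(moves=[0.75, -1.0, -0.8, 0, -0.11, 0.75, -0.9, -0.9, 0, -0.11, 0.75, -0.8, -1, 0, -0.11, 0.75, 0, 0, 0, 0])

```text
clock: 8.07
eef_pos: [0.4556, -0.2708, 0.2263]
eef_rot: [-2.054, -2.375, 0.001]
ft_force: [0.2, 0.3, -0.2]
gripper_width: 0.0639
grasp_force: 0.0
```

Run:
```python
from h import *
s=observe();p=get_image('wrist');T=ext(p,s);w=cloud(p,T)
cv2.imwrite('pics/w3.png',p['img'])
for n in ['module','spool','tray']:
    r=cut_out(p,n)[0];P=w[r['region']];P=P[~np.isnan(P[:,0])]
    if n=='module': P=P[(P[:,2]>.045)&(P[:,2]<.058)]
    if n=='spool': P=P[(P[:,2]>.037)&(P[:,2]<.046)]
    print(n,round(r['confidence'],2),len(P),cv2.minAreaRect((P[:,:2]*1000).astype(np.float32)),np.median(P[:,2]),where(p,T,n)[:1])
# far clusters: top view of tray too
p=get_image('top');T=ext(p);w=cloud(p,T)
print(where(p,T,'tray_front')[:1],where(p,T,'tray')[:1],where(p,T,'module')[:1])
plan([],s)
```

```text
module 0.83 4974 ((458.3089599609375, -212.10205078125), (43.99235534667969, 109.94123077392578), 5.042235851287842) 0.05152337251248498 [(0.81, array([ 0.4581, -0.2129,  0.0079]), array([329, 128]))]
spool 0.81 1878 ((446.7935485839844, -121.87934875488281), (42.788875579833984, 42.79249954223633), 16.756000518798828) 0.04142443384864275 [(0.91, array([ 0.4481, -0.1193,  0.0075]), array([334,  36]))]
tray 0.61 57 ((571.6842041015625, -398.40325927734375), (8.595962524414062, 331.93536376953125), 33.57087707519531) 0.02858420927881672 [(0.34, array([ 0.3918, -0.2061,  0.0025]), array([273, 113]))]
[(0.94, array([ 0.6095, -0.6827,  0.0009]), array([468, 164]))] [(0.91, array([ 0.4601, -0.1844,  0.0042]), array([346, 198]))] [(0.81, array([ 0.4548, -0.2086,  0.0048]), array([352, 199]))]
clock 8.07 p [ 0.4556 -0.2708  0.2263] toolx [-0.144  0.99   0.   ] ya 0.1448 tilt [-0.002  0.    -1.   ] F [ 0.2  0.3 -0.2] w 0.0639 q [-0.54  0.03  0.07  1.61 -0.    0.89]
```

View pics/w3.png

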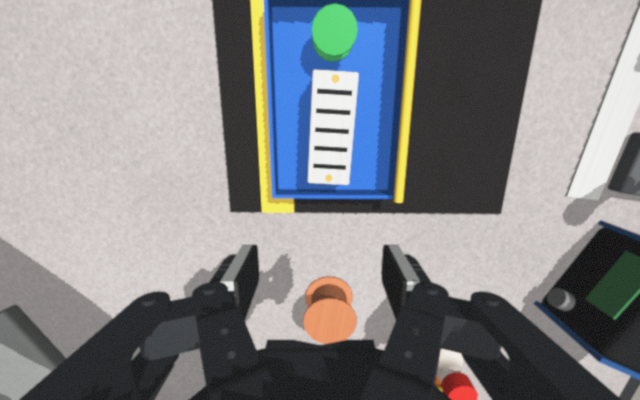

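carry_out(moves=[0.75, 2.9, 0.55, 1.5, 0, 0.75, 2.9, 0.55, 2, 0.057, 0.75, 0, 0, 3.5, 0, 0.75, 0, 0, 3.5, 0, 0.75, 0, 0, 3, 0, 0.75, 0, 0, 0, 0])

```text
clock: 9.12
eef_pos: [0.4568, -0.2092, 0.086]
eef_rot: [-2.122, -2.306, 0.004]
ft_force: [-1.4, 0.9, -0.8]
gripper_width: 0.0639
grasp_force: 0.0
```

Run:
```python
from h import *
plan([(.4583,-.2121,.036,.088,4,.75)])
```

```text
clock 9.12 p [ 0.4568 -0.2092  0.086 ] toolx [-0.083  0.997  0.004] ya 0.0833 tilt [-0.008  0.004 -1.   ] F [-1.4  0.9 -0.8] w 0.0639 q [-0.43 -0.02 -0.25  1.35  0.    1.06]
-> 0.4583 -0.2121 0.036 n 4 step mm 12.5
   [0.75, -0.07, 0.03, 1.25, np.float64(-0.001)]
   [0.75, -0.07, 0.03, 1.25, np.float64(-0.001)]
   [0.75, -0.07, 0.03, 1.25, np.float64(-0.001)]
   [0.75, -0.07, 0.03, 1.25, np.float64(-0.001)]
```

carry_out(moves=[0.75, -0.1, 0.05, 1.3, 0, 0.75, -0.1, 0.05, 1.3, 0, 0.75, -0.05, 0, 1.3, 0, 0.75, 0, 0, 1.1, 0, 0.75, 0, 0, 0, 0, 0.75, 0, 0, 0, 0])

```text
clock: 9.62
eef_pos: [0.4609, -0.2134, 0.0425]
eef_rot: [-2.128, -2.311, 0.0]
ft_force: [0.2, 0.3, 0.4]
gripper_width: 0.0642
grasp_force: 0.0
```

carry_out(moves=[0.4, 0, 0, 0, 0, 0.4, 0, 0, 0, 0, 0.4, 0, 0, 0, 0, 0.4, 0, 0, 0, 0, 0.4, 0, 0, 0, 0, 0.4, 0, 0, 0, 0], force=40)

```text
clock: 10.12
eef_pos: [0.4613, -0.2136, 0.0432]
eef_rot: [2.126, 2.31, 0.001]
ft_force: [-2.1, 0.5, 6.5]
gripper_width: 0.0434
grasp_force: 42.4
```

carry_out(moves=[0.4, 0, 0, -1, 0, 0.4, 0, 0, -2, 0, 0.4, 0, 0, -3, 0, 0.4, 0, 0, -3, 0, 0.4, 0, 0, -3, 0, 0.4, 0, 0, -2, 0, 0.4, 0, 0, -1, 0, 0.4, 0, 0, 0, 0])

```text
clock: 10.78
eef_pos: [0.4616, -0.2136, 0.1944]
eef_rot: [2.125, 2.309, 0.002]
ft_force: [-0.2, -0.7, -3.2]
gripper_width: 0.0434
grasp_force: 41.7
```

Run:
```python
from h import *
s=observe()
p=get_image('top');T=ext(p);w=cloud(p,T)
hsv=cv2.cvtColor(p['img'],cv2.COLOR_BGR2HSV)
yel=(hsv[...,0]>20)&(hsv[...,0]<35)&(hsv[...,1]>90)&(hsv[...,2]>80)&(abs(w[...,1]-.158)<.06)&(abs(w[...,0]-.48)<.1)
n,l,st,_=cv2.connectedComponentsWithStats(yel.astype(np.uint8),connectivity=8)
for i in range(1,n):
    if st[i,4]>10:
        P=w[l==i];print(st[i,4],P.mean(0).round(4),np.polyfit(P[:,0],P[:,1],1))
r=cut_out(p,'clamp')[0]['region']&(w[...,2]<.1)
P=w[r&(abs(w[...,1]-.16)<.07)];print(cv2.minAreaRect((P[:,:2]*1000).astype(np.float32)))
for n in ['bed','clamp','jaw','handle','tray','tray_front']: print(n,where(p,T,n)[:1])
plan([],s)
```

```text
39 [0.4874 0.1858 0.0131] [0.1067535  0.13381022]
43 [0.4911 0.1258 0.0129] [0.10975583 0.07190807]
((520.703857421875, 165.51187133789062), (247.70852661132812, 90.86717987060547), 10.487706184387207)
bed [(0.95, array([0.4733, 0.154 , 0.0099]), array([261, 193]))]
clamp [(0.83, array([0.5147, 0.1638, 0.0026]), array([259, 183]))]
jaw [(0.55, array([0.5451, 0.1588, 0.0124]), array([261, 175]))]
handle [(0.55, array([0.6295, 0.256 , 0.1249]), array([232, 148]))]
tray [(0.78, array([ 0.6027, -0.6091,  0.0025]), array([450, 165]))]
tray_front [(0.93, array([ 6.045e-01, -6.813e-01,  2.000e-04]), array([468, 165]))]
clock 10.78 p [ 0.4616 -0.2136  0.1944] toolx [-0.083  0.997 -0.002] ya 0.083 tilt [ 0.003 -0.002 -1.   ] F [-0.2 -0.7 -3.2] w 0.0434 q [-0.43 -0.03 -0.05  1.55  0.    1.05]
```

Run:
```python
from h import *
plan([(.4835,.1552,.2,np.pi/2+.108,16,.4)])
```

```text
clock 11.18 p [ 0.4604 -0.2131  0.1908] toolx [-0.083  0.997  0.001] ya 0.083 tilt [-0.002  0.001 -1.   ] F [-0.3 -0.4 -1.8] w 0.0433 q [-0.43 -0.03 -0.06  1.54 -0.    1.05]
-> 0.4835 0.1552 0.2 n 16 step mm 23.1
   [0.4, 2.28, 0.33, -0.06, np.float64(0.097)]
   [0.4, 2.3, 0.11, -0.06, np.float64(0.097)]
   [0.4, 2.3, -0.11, -0.06, np.float64(0.097)]
   [0.4, 2.28, -0.33, -0.06, np.float64(0.097)]
   [0.4, 2.24, -0.55, -0.06, np.float64(0.097)]
   [0.4, 2.18, -0.76, -0.06, np.float64(0.097)]
   [0.4, 2.09, -0.97, -0.06, np.float64(0.097)]
   [0.4, 1.99, -1.17, -0.06, np.float64(0.097)]
   [0.4, 1.87, -1.35, -0.06, np.float64(0.097)]
   [0.4, 1.73, -1.53, -0.06, np.float64(0.097)]
   [0.4, 1.57, -1.69, -0.06, np.float64(0.097)]
   [0.4, 1.4, -1.83, -0.06, np.float64(0.097)]
   [0.4, 1.22, -1.96, -0.06, np.float64(0.097)]
   [0.4, 1.02, -2.07, -0.06, np.float64(0.097)]
   [0.4, 0.82, -2.16, -0.06, np.float64(0.097)]
   [0.4, 0.61, -2.22, -0.06, np.float64(0.097)]
```

Run:
```python
from h import *
plan([(.472,-.029,.2,.881,8,.4),(.4835,.1552,.2,np.pi/2+.108,8,.4)])
```

```text
clock 11.18 p [ 0.4604 -0.2131  0.1908] toolx [-0.083  0.997  0.001] ya 0.083 tilt [-0.002  0.001 -1.   ] F [-0.3 -0.4 -1.8] w 0.0433 q [-0.43 -0.03 -0.06  1.54 -0.    1.05]
-> 0.472 -0.029 0.2 n 8 step mm 23.1
   [0.4, 2.28, 0.33, -0.12, np.float64(-0.1)]
   [0.4, 2.24, 0.56, -0.12, np.float64(-0.1)]
   [0.4, 2.17, 0.78, -0.12, np.float64(-0.1)]
   [0.4, 2.08, 0.99, -0.12, np.float64(-0.1)]
   [0.4, 1.97, 1.19, -0.12, np.float64(-0.1)]
   [0.4, 1.84, 1.39, -0.12, np.float64(-0.1)]
   [0.4, 1.7, 1.56, -0.12, np.float64(-0.1)]
   [0.4, 1.53, 1.72, -0.12, np.float64(-0.1)]
-> 0.4835 0.1552 0.2 n 8 step mm 23.1
   [0.4, 1.35, 1.87, 0.0, np.float64(-0.1)]
   [0.4, 1.16, 1.99, 0.0, np.float64(-0.1)]
   [0.4, 0.96, 2.1, 0.0, np.float64(-0.1)]
   [0.4, 0.74, 2.18, 0.0, np.float64(-0.1)]
   [0.4, 0.52, 2.25, 0.0, np.float64(-0.1)]
   [0.4, 0.3, 2.29, 0.0, np.float64(-0.1)]
   [0.4, 0.07, 2.31, 0.0, np.float64(-0.1)]
   [0.4, -0.16, 2.3, 0.0, np.float64(-0.1)]
```

carry_out(moves=[0.4, 2.3, 0.3, -0.1, -0.1, 0.4, 2.2, 0.6, -0.1, -0.1, 0.4, 2.2, 0.8, -0.1, -0.1, 0.4, 2.1, 1.0, -0.1, -0.1, 0.4, 2.0, 1.2, -0.1, -0.1, 0.4, 1.8, 1.4, -0.1, -0.1, 0.4, 1.7, 1.6, -0.1, -0.1, 0.4, 1.5, 1.7, -0.1, -0.1])

```text
clock: 11.85
eef_pos: [0.4728, -0.0277, 0.1995]
eef_rot: [-1.052, -2.96, 0.0]
ft_force: [-0.5, -0.1, -3.4]
gripper_width: 0.0434
grasp_force: 41.5
```

carry_out(moves=[0.4, 1.4, 1.9, 0, -0.1, 0.4, 1.2, 2.0, 0, -0.1, 0.4, 1.0, 2.1, 0, -0.1, 0.4, 0.7, 2.2, 0, -0.1, 0.4, 0.5, 2.2, 0, -0.1, 0.4, 0.3, 2.3, 0, -0.1, 0.4, 0.1, 2.3, 0, -0.1, 0.4, -0.2, 2.3, 0, -0.1])

```text
clock: 12.52
eef_pos: [0.4835, 0.1571, 0.1994]
eef_rot: [0.184, -3.136, 0.0]
ft_force: [0.6, 0.3, -2.5]
gripper_width: 0.0434
grasp_force: 41.5
```

carry_out(moves=[0.4, 0, 0, 0, 0])

```text
clock: 12.6
eef_pos: [0.4836, 0.159, 0.199]
eef_rot: [0.19, -3.135, -0.002]
ft_force: [-0.0, -0.6, -2.8]
gripper_width: 0.0433
grasp_force: 41.8
```

Run:
```python
from h import *
s=observe();p=get_image('wrist');T=ext(p,s);w=cloud(p,T)
cv2.imwrite('pics/w4.png',p['img'])
for n in ['bed','clamp','module','jaw']: print(n,where(p,T,n)[:2])
plan([(.4835,.1552,.07,np.pi/2+.108,4,.4)],s)
r=cut_out(p,'module')
if r:
    P=w[r[0]['region']];P=P[(P[:,2]>.1)];print(cv2.minAreaRect((P[:,:2]*1000).astype(np.float32)),np.percentile(P[:,2],[1,50,99]))
```

```text
bed []
clamp []
module [(0.7, array([0.4785, 0.1619, 0.1637]), array([326, 234]))]
jaw []
clock 12.6 p [0.4836 0.159  0.199 ] toolx [-0.993 -0.121  0.001] ya 1.6917 tilt [-0.001  0.001 -1.   ] F [-0.  -0.6 -2.8] w 0.0433 q [ 0.32 -0.02 -0.04  1.56  0.    0.2 ]
-> 0.4835 0.1552 0.07 n 4 step mm 32.3
   [0.4, 0.01, -0.09, 3.23, np.float64(0.003)]
   [0.4, 0.01, -0.09, 3.23, np.float64(0.003)]
   [0.4, 0.01, -0.09, 3.23, np.float64(0.003)]
   [0.4, 0.01, -0.09, 3.23, np.float64(0.003)]
((472.2961120605469, 157.44223022460938), (89.57647705078125, 44.01847839355469), 6.877365589141846) [0.17466642 0.20734943 0.20906013]
```

View pics/w4.png

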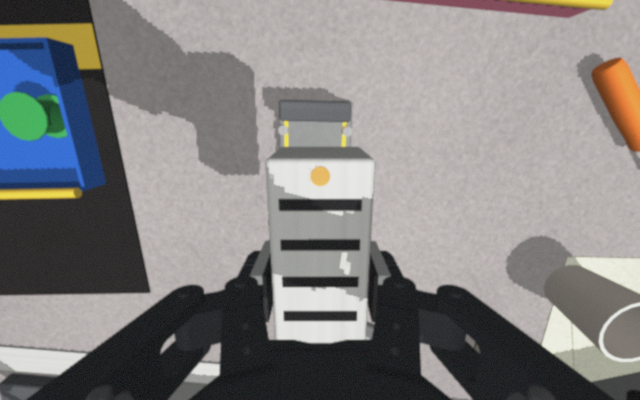

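The module is held straight; its near end is at pixel (320,152). The fixed jaw shows beyond it at (315,110). I'll measure both from depth.

Run:
```python
from h import *
s=observe();p=get_image('wrist');T=ext(p,s);w=cloud(p,T)
u=np.array([np.cos(.108),np.sin(.108)]);v=np.array([-u[1],u[0]]);B=np.array([.472,.154])
def q(P): 
    d=P[:,:2]-B; a,b=d@u,d@v; print(len(P),'along',np.percentile(a,[1,50,99]).round(4),'lat',np.percentile(b,[1,50,99]).round(4),'z',np.median(P[:,2]).round(4)); 
m=(w[...,2]>.034)&(w[...,2]<.05)&(w[...,0]<.45)&(w[...,0]>.35)&(abs(w[...,1]-.15)<.08)
q(w[m]);P=w[m];print(cv2.minAreaRect((P[:,:2]*1000).astype(np.float32)))
m=(w[...,2]>.2)&(w[...,2]<.215)&(w[...,0]>.38)&(abs(w[...,1]-.157)<.04);m[340:]=0
m[:, :265]=0;m[:,378:]=0
q(w[m]);P=w[m];print(cv2.minAreaRect((P[:,:2]*1000).astype(np.float32)))
plan([],s)
```

```text
1437 along [-0.072  -0.0633 -0.0543] lat [-0.0343 -0.0012  0.0299] z 0.0413
((409.4120178222656, 145.12013244628906), (17.836944580078125, 65.33560180664062), 6.34761905670166)
18863 along [-0.0441 -0.0068  0.0415] lat [-0.022  -0.0003  0.0214] z 0.2081
((471.722412109375, 154.24159240722656), (88.21360778808594, 51.68669891357422), 6.013113975524902)
clock 12.9 p [0.4837 0.1552 0.1997] toolx [-0.994 -0.11   0.   ] ya 1.6813 tilt [-0. -0. -1.] F [ 0.3 -0.4 -3.3] w 0.0438 q [ 0.31 -0.03 -0.04  1.56 -0.    0.2 ]
```

carry_out(moves=[0.4, 0, -0.1, 3, 0, 0.4, 0, 0, 3.5, 0, 0.4, 0, 0, 3, 0, 0.4, 0, 0, 2, 0, 0.4, 0, 0, 1.3, 0, 0.4, 0, 0, 1, 0, 0.4, 0, 0, 0, 0, 0.4, 0, 0, 0, 0])

```text
clock: 13.62
eef_pos: [0.4839, 0.1546, 0.0621]
eef_rot: [0.175, -3.137, 0.0]
ft_force: [-0.4, -0.2, -2.7]
gripper_width: 0.0434
grasp_force: 41.7
```

carry_out(moves=[0.4, 0, 0, 0.5, 0, 0.4, 0, 0, 0.3, 0, 0.4, 0, 0, 0.2, 0, 0.4, 0, 0, 0.1, 0, 0.4, 0, 0, 0, 0])

```text
clock: 14.03
eef_pos: [0.4838, 0.155, 0.0507]
eef_rot: [0.176, -3.137, -0.0]
ft_force: [0.3, 0.7, -2.6]
gripper_width: 0.0436
grasp_force: 41.8
```

carry_out(moves=[0.4, 0, 0, 0.1, 0, 0.4, 0, 0, 0.1, 0, 0.4, 0, 0, 0, 0])

```text
clock: 14.28
eef_pos: [0.4838, 0.155, 0.0487]
eef_rot: [0.176, -3.137, 0.0]
ft_force: [0.5, 0.2, -2.1]
gripper_width: 0.0434
grasp_force: 41.8
```

carry_out(moves=[0.4, 0, 0, 0.1, 0, 0.4, 0, 0, 0, 0])

```text
clock: 14.45
eef_pos: [0.484, 0.155, 0.0482]
eef_rot: [-0.176, 3.136, 0.0]
ft_force: [-2.4, -0.2, 2.1]
gripper_width: 0.0433
grasp_force: 42.4
```

carry_out(moves=[0.4, 0, 0, 0.1, 0, 0.4, 0, 0, 0, 0])

```text
clock: 14.62
eef_pos: [0.484, 0.155, 0.0482]
eef_rot: [-0.176, 3.136, 0.0]
ft_force: [-6.3, -2.8, 11.0]
gripper_width: 0.0433
grasp_force: 43.4
```

carry_out(moves=[0.4, 0, 0, -0.1, 0, 0.7, 0, 0, 0, 0, 0.7, 0, 0, 0, 0, 0.7, 0, 0, 0, 0, 0.7, 0, 0, -1, 0, 0.7, 0, 0, -3, 0, 0.7, 0, 0, -4, 0, 0.7, 0, 0, -4, 0])

```text
clock: 15.28
eef_pos: [0.4831, 0.1547, 0.1693]
eef_rot: [0.176, -3.135, 0.001]
ft_force: [1.6, -0.1, 0.5]
gripper_width: 0.0598
grasp_force: 0.0
```

carry_out(moves=[0.7, 0, 0, -3, 0, 0.7, 0, 0, 0, 0])

```text
clock: 15.45
eef_pos: [0.4858, 0.1555, 0.2055]
eef_rot: [-0.176, 3.127, 0.004]
ft_force: [1.1, -0.7, 0.5]
gripper_width: 0.0598
grasp_force: 0.0
```

Run:
```python
from h import *
s=observe();p=get_image('wrist');T=ext(p,s);w=cloud(p,T)
u=np.array([np.cos(.108),np.sin(.108)]);v=np.array([-u[1],u[0]]);B=np.array([.472,.154])
r=cut_out(p,'module')[0]
P=w[r['region']];P=P[(P[:,2]>.05)&(P[:,2]<.064)];d=P[:,:2]-B
print('module',r['confidence'],np.percentile(d@u,[.5,99.5]),np.percentile(d@v,[.5,99.5]),cv2.minAreaRect((P[:,:2]*1000).astype(np.float32)),np.median(P[:,2]))
cv2.imwrite('pics/w5.png',p['img'])
plan([],s)
for n in ['scene','top']:
    p=get_image(n);T=ext(p);w=cloud(p,T);hsv=cv2.cvtColor(p['img'],cv2.COLOR_BGR2HSV)
    red=((hsv[...,0]<6)|(hsv[...,0]>174))&(hsv[...,1]>150)&(w[...,2]>.06)&(w[...,2]<.15)&(abs(w[...,0]-.63)<.05)&(abs(w[...,1]-.256)<.05)
    P=w[red];Q=P[P[:,2]>.115] if len(P) else P;print(n,len(P),np.median(P,0),Q.mean(0) if len(Q) else '',P[:,2].max() if len(P) else '',where(p,T,'handle')[:1])
A=B+.127*u; h=A+.095*np.array([np.cos(1.168),np.sin(1.168)]);print('axis',A,'handle pred',h)
```

```text
module 0.68 [-0.04396021  0.06449621] [-0.02214281  0.02083589] ((482.67401123046875, 154.38754272460938), (109.4073486328125, 44.02471160888672), 6.351207733154297) 0.056494632450701854
clock 15.45 p [0.4858 0.1555 0.2055] toolx [-0.994 -0.112 -0.01 ] ya 1.683 tilt [ 0.009  0.003 -1.   ] F [ 1.1 -0.7  0.5] w 0.0598 q [ 0.31 -0.03 -0.03  1.56  0.    0.2 ]
scene 79 [0.63042593 0.25794883 0.11623008] [0.62726395 0.25680702 0.12510198] 0.13319532568695092 [(0.6, array([0.4793, 0.1509, 0.0157]), array([362, 267]))]
top 0 [nan nan nan]   []
axis [0.59826006 0.16768935] handle pred [0.63549933 0.25508635]
  return _methods._mean(a, axis=axis, dtype=dtype,
  ret = um.true_divide(
```

View pics/w5.png

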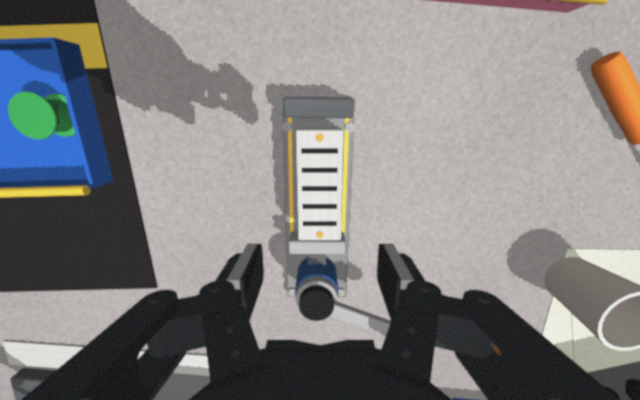

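The module lies on the bed between the jaws (pixels (320,130) to (320,240)), square to within 0.003 rad. Next I hover over the handle.

Run:
```python
from h import *
plan([(.630,.256,.185,2.739,10,.6)])
```

```text
clock 15.75 p [0.4833 0.1548 0.1966] toolx [-0.994 -0.112  0.002] ya 1.683 tilt [-0.002 -0.001 -1.   ] F [-1.1 -0.4 -0. ] w 0.0598 q [ 0.31 -0.03 -0.04  1.56  0.    0.2 ]
-> 0.63 0.256 0.185 n 10 step mm 17.9
   [0.6, -1.57, 0.84, 0.12, np.float64(-0.106)]
   [0.6, -1.65, 0.67, 0.12, np.float64(-0.106)]
   [0.6, -1.71, 0.49, 0.12, np.float64(-0.106)]
   [0.6, -1.76, 0.31, 0.12, np.float64(-0.106)]
   [0.6, -1.78, 0.12, 0.12, np.float64(-0.106)]
   [0.6, -1.78, -0.06, 0.12, np.float64(-0.106)]
   [0.6, -1.76, -0.25, 0.12, np.float64(-0.106)]
   [0.6, -1.73, -0.44, 0.12, np.float64(-0.106)]
   [0.6, -1.67, -0.62, 0.12, np.float64(-0.106)]
   [0.6, -1.6, -0.79, 0.12, np.float64(-0.106)]
```

carry_out(moves=[0.6, -1.6, 0.8, 0.1, -0.106, 0.6, -1.6, 0.7, 0.1, -0.106, 0.6, -1.7, 0.5, 0.1, -0.106, 0.6, -1.8, 0.3, 0.1, -0.106, 0.6, -1.8, 0.1, 0.1, -0.106, 0.6, -1.8, -0.1, 0.1, -0.106, 0.6, -1.8, -0.2, 0.1, -0.106, 0.6, -1.7, -0.4, 0.1, -0.106])

```text
clock: 16.42
eef_pos: [0.6016, 0.2368, 0.1882]
eef_rot: [1.457, -2.781, -0.0]
ft_force: [0.5, 0.5, 0.6]
gripper_width: 0.0516
grasp_force: 0.0
```

carry_out(moves=[0.6, -1.7, -0.6, 0.1, -0.106, 0.6, -1.6, -0.8, 0.1, -0.106, 0.6, 0, 0, 0, 0, 0.6, 0, 0, 0, 0])

```text
clock: 16.75
eef_pos: [0.6305, 0.2571, 0.1857]
eef_rot: [1.734, -2.616, -0.001]
ft_force: [0.2, 0.2, 0.5]
gripper_width: 0.0508
grasp_force: 0.0
```

Run:
```python
from h import *
s=observe();p=get_image('wrist');T=ext(p,s);w=cloud(p,T)
cv2.imwrite('pics/w6.png',p['img'])
hsv=cv2.cvtColor(p['img'],cv2.COLOR_BGR2HSV)
red=((hsv[...,0]<8)|(hsv[...,0]>172))&(hsv[...,1]>140)&(w[...,2]>.06)&(w[...,2]<.14)&(abs(w[...,0]-.63)<.06)
P=w[red];print(len(P))
if len(P):
    Q=P[P[:,2]>.12];print(len(Q),Q.mean(0),np.percentile(Q,[1,99],axis=0),np.argwhere(red).mean(0))
print(where(p,T,'handle')[:2])
m=(np.hypot(w[...,0]-.598,w[...,1]-.168)<.025);print('hub z',np.nanpercentile(w[m][:,2],[50,99]) if m.any() else '')
m&=w[...,2]>np.nanpercentile(w[m][:,2],99)-.006;print(w[m].mean(0),np.percentile(w[m],[1,99],axis=0))
plan([],s)
```

```text
917
622 [0.62573091 0.25410585 0.12540689] [[0.61724509 0.24571322 0.12079612]
 [0.63453506 0.26353838 0.12724696]] [214.02508179 324.87241003]
[(0.87, array([0.6258, 0.2539, 0.1241]), array([325, 219]))]
hub z [0.07754825 0.07946981]
[0.60059894 0.16667123 0.07788085] [[0.58325594 0.1475315  0.07606464]
 [0.61650775 0.19069853 0.07952242]]
clock 16.75 p [0.6305 0.2571 0.1857] toolx [-0.389 -0.921  0.002] ya 2.7419 tilt [-0.003 -0.001 -1.   ] F [0.2 0.2 0.5] w 0.0508 q [ 0.39  0.4   0.43  1.6  -0.   -0.78]
```

View pics/w6.png

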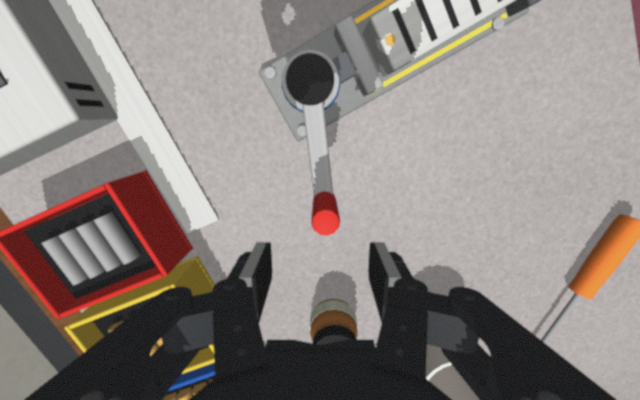

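The red handle's top is at pixel (325,219), world (0.626, 0.2545, 0.125). I'll lower open fingers around it.

carry_out(moves=[0.6, 0.4, 0.3, 0, -0.08, 0.6, 0, 0, 2.5, 0, 0.6, 0, 0, 2.5, 0, 0.6, 0, 0, 2.2, 0, 0.6, 0, 0, 1, 0, 0.37, 0, 0, 0, 0, 0.37, 0, 0, 0, 0, 0.37, 0, 0, 0, 0])

```text
clock: 17.52
eef_pos: [0.6269, 0.2546, 0.1078]
eef_rot: [-1.839, 2.544, -0.001]
ft_force: [-0.9, -0.3, -0.2]
gripper_width: 0.0314
grasp_force: 0.0
```

Run:
```python
from h import *
s=observe();p=get_image('wrist');T=ext(p,s);w=cloud(p,T)
u=np.array([np.cos(.108),np.sin(.108)]);v=np.array([-u[1],u[0]]);B=np.array([.472,.154])
dark=(p['img'].max(2)<60)&(np.hypot(w[...,0]-.598,w[...,1]-.168)<.045)&(w[...,2]>.06)
n,l,st,_=cv2.connectedComponentsWithStats(dark.astype(np.uint8));k=1+st[1:,4].argmax();P=w[l==k]
print(st[k],np.median(P,0),np.percentile(P,[2,98],axis=0),cv2.minEnclosingCircle((P[:,:2]*1000).astype(np.float32)))
g=(w[...,2]>.034)&(w[...,2]<.047);d=w[...,:2]-B;a,b=d@u,d@v
g&=(a>.05)&(a<.12)&(abs(b)<.028);print('jaw top along',np.percentile(a[g],[1,5,50,95,99]),g.sum())
plan([],s)
```

```text
[ 280   27   72   80 4495] [0.59971868 0.16393424 0.07801677] [[0.58431846 0.14875696 0.07663693]
 [0.61544309 0.18002742 0.07945068]] ((599.86474609375, 164.48828125), 17.602886199951172)
jaw top along [0.06589509 0.06619538 0.08244828 0.09546402 0.10032153] 4009
clock 17.52 p [0.6269 0.2546 0.1078] toolx [-0.314 -0.95  -0.002] ya 2.8225 tilt [ 0.002  0.001 -1.   ] F [-0.9 -0.3 -0.2] w 0.0314 q [ 0.39  0.38  0.25  1.44 -0.   -0.87]
```

carry_out(moves=[0.37, 0.03, 0.75, 0, -0.08, 0.37, 0.03, 0.75, 0, -0.08, 0.37, 0.03, 0.75, 0, -0.08, 0.37, 0.03, 0.75, 0, -0.08, 0.37, 0.03, 0.75, 0, -0.08, 0.37, 0.03, 0.75, 0, -0.08, 0.37, 0.03, 0.75, 0, -0.08, 0.37, 0.03, 0.75, 0, -0.08])

```text
clock: 18.23
eef_pos: [0.568, 0.2546, 0.1075]
eef_rot: [-2.55, 1.831, -0.003]
ft_force: [2.3, -0.1, -1.0]
gripper_width: 0.0319
grasp_force: 1.0
```

```bash
cat >> h.py <<'E'
def lev():
    s=observe();p=np.array(s['eef_pos']);A=np.array([.5995,.165]);d=p[:2]-A
    f=np.arctan2(d[1],d[0]);t=np.array([-np.sin(f),np.cos(f)]);F=np.array(s['ft_force'])
    r=d/np.hypot(*d);print('clock',round(s['clock'],2),'phi',f.round(4),'R',np.hypot(*d).round(4),'Ft',(F[:2]@t).round(2),'Fr',(F[:2]@r).round(2),'z',p[2].round(4),'w',round(s['gripper_width'],4));
    Rm=R.from_rotvec(s['eef_rot']).as_matrix();print('ya-phi-pi/2',((np.arctan2(Rm[1,1],Rm[0,1])-f-np.pi/2+np.pi)%(2*np.pi)-np.pi).round(3),'q6',np.round(s['joint_positions'][5],2))
E
python3 -c "
from h import *
lev()"
```

```text
clock 18.23 phi 1.9088 R 0.0949 Ft -2.12 Fr -0.82 z 0.1075 w 0.0319
ya-phi-pi/2 -0.013 q6 -1.47
```

carry_out(moves=[0.37, 0.02, 0.47, 0, -0.05, 0.37, 0.02, 0.47, 0, -0.05, 0.37, 0, 0, 0, 0])

```text
clock: 18.48
eef_pos: [0.5589, 0.2509, 0.1076]
eef_rot: [-2.637, 1.704, -0.002]
ft_force: [-0.8, 0.8, -1.1]
gripper_width: 0.0313
grasp_force: 0.0
```

carry_out(moves=[0.37, 0.01, 0.28, 0, -0.03, 0.37, 0.01, 0.28, 0, -0.03, 0.37, 0, 0, 0, 0])

```text
clock: 18.73
eef_pos: [0.5543, 0.2486, 0.1072]
eef_rot: [-2.685, 1.627, -0.002]
ft_force: [0.6, -0.4, 1.1]
gripper_width: 0.0311
grasp_force: 0.4
```

carry_out(moves=[0.37, 0, 0.28, 0, -0.03, 0.37, 0, 0, 0, 0])

```text
clock: 18.9
eef_pos: [0.5517, 0.2472, 0.1068]
eef_rot: [-2.709, 1.588, -0.002]
ft_force: [0.5, 0.4, 0.7]
gripper_width: 0.0315
grasp_force: 0.7
```

carry_out(moves=[0.37, 0, 0.28, 0, -0.03, 0.37, 0, 0, 0, 0])

```text
clock: 19.07
eef_pos: [0.5491, 0.2458, 0.1065]
eef_rot: [-2.733, 1.547, -0.001]
ft_force: [1.6, 0.4, 0.5]
gripper_width: 0.0315
grasp_force: 0.7
```

```bash
python3 -c "
from h import *
lev()"
```

```text
clock 19.07 phi 2.1286 R 0.0953 Ft -1.58 Fr -0.49 z 0.1065 w 0.0315
ya-phi-pi/2 -0.017 q6 -1.69
```

carry_out(moves=[0.37, 0, 0.28, 0, -0.03, 0.37, 0, 0, 0, 0])

```text
clock: 19.23
eef_pos: [0.5466, 0.2443, 0.1062]
eef_rot: [-2.756, 1.506, -0.001]
ft_force: [0.7, 1.2, 1.3]
gripper_width: 0.0318
grasp_force: 0.6
```

carry_out(moves=[0.37, 0, 0.28, 0, -0.03, 0.37, 0, 0, 0, 0])

```text
clock: 19.4
eef_pos: [0.5441, 0.2427, 0.106]
eef_rot: [-2.779, 1.465, -0.0]
ft_force: [1.6, 0.9, 1.0]
gripper_width: 0.0318
grasp_force: 0.5
```

carry_out(moves=[0.37, 0, 0.28, 0, -0.03, 0.37, 0, 0, 0, 0])

```text
clock: 19.57
eef_pos: [0.5417, 0.2411, 0.1059]
eef_rot: [-2.801, 1.423, -0.0]
ft_force: [1.3, 0.7, 0.9]
gripper_width: 0.032
grasp_force: 0.5
```

```bash
python3 -c "
from h import *
lev()"
```

```text
clock 19.57 phi 2.2203 R 0.0955 Ft -1.45 Fr -0.28 z 0.1059 w 0.032
ya-phi-pi/2 -0.019 q6 -1.78
```

carry_out(moves=[0.37, 0.02, 0.28, 0, -0.03, 0.37, 0, 0, 0, 0])

```text
clock: 19.73
eef_pos: [0.5401, 0.2396, 0.106]
eef_rot: [-2.821, 1.381, -0.001]
ft_force: [4.4, 2.8, -0.2]
gripper_width: 0.0315
grasp_force: 2.7
```

carry_out(moves=[0.37, 0.02, 0.28, 0, -0.03, 0.37, 0, 0, 0, 0])

```text
clock: 19.9
eef_pos: [0.5379, 0.2378, 0.106]
eef_rot: [-2.841, 1.338, -0.001]
ft_force: [4.7, 4.2, 0.3]
gripper_width: 0.0316
grasp_force: 2.8
```

carry_out(moves=[0.37, 0.02, 0.28, 0, -0.03, 0.37, 0, 0, 0, 0])

```text
clock: 20.07
eef_pos: [0.5358, 0.2359, 0.106]
eef_rot: [-2.861, 1.295, -0.001]
ft_force: [4.5, 4.1, -0.1]
gripper_width: 0.0314
grasp_force: 2.9
```

carry_out(moves=[0.37, 0.02, 0.28, 0, -0.03, 0.37, 0, 0, 0, 0])

```text
clock: 20.23
eef_pos: [0.5338, 0.234, 0.106]
eef_rot: [-2.88, 1.252, -0.0]
ft_force: [4.2, 4.2, 1.1]
gripper_width: 0.0318
grasp_force: 3.0
```

carry_out(moves=[0.37, 0.02, 0.28, 0, -0.03, 0.37, 0, 0, 0, 0])

```text
clock: 20.4
eef_pos: [0.5318, 0.232, 0.106]
eef_rot: [-2.898, 1.209, 0.0]
ft_force: [3.1, 5.7, 0.0]
gripper_width: 0.0314
grasp_force: 3.0
```

```bash
python3 -c "
from h import *
lev()
s=observe();p=get_image('wrist');T=ext(p,s);print(where(p,T,'handle')[:1],where(p,T,'module')[:1])
r=cut_out(p,'module')
w=cloud(p,T)
B=np.array([.472,.154]);u=np.array([np.cos(.108),np.sin(.108)]);v=np.array([-u[1],u[0]])
if r:
    P=w[r[0]['region']];P=P[(P[:,2]>.05)&(P[:,2]<.064)];d=(P[:,:2]-B)@u;print(len(P),np.percentile(d,[.5,99.5]))
cv2.imwrite('pics/w7.png',p['img'])
"
```

```text
clock 20.4 phi 2.3613 R 0.0953 Ft -6.18 Fr 1.82 z 0.106 w 0.0314
ya-phi-pi/2 -0.01 q6 -1.94
[(0.69, array([0.5353, 0.2357, 0.1244]), array([308, 298]))] [(0.81, array([0.4703, 0.1534, 0.012 ]), array([448, 196]))]
11748 [-0.05153836  0.05673474]
```

View pics/w7.png

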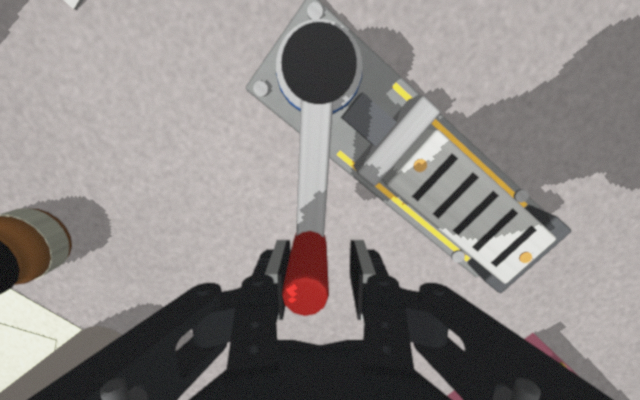

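The module now sits against the fixed jaw, with the movable jaw on its other end (pixel (405,140)). The push force is steady at about 6 N, so the arm has given way. I'll add one small step for margin and then release.

carry_out(moves=[0.37, 0.02, 0.28, 0, -0.03, 0.37, 0, 0, 0, 0])

```text
clock: 20.77
eef_pos: [0.5299, 0.2301, 0.106]
eef_rot: [-2.916, 1.165, 0.0]
ft_force: [3.9, 5.5, 1.1]
gripper_width: 0.0314
grasp_force: 3.1
```

carry_out(moves=[0.37, 0.02, -0.3, 0, 0.03, 0.37, 0.02, -0.3, 0, 0.03, 0.45, 0.02, -0.3, 0, 0.03, 0.6, 0.02, -0.3, 0, 0.03, 0.6, 0, 0, 0, 0, 0.6, 0, 0, 0, 0, 0.6, 0, 0, 0, 0])

```text
clock: 21.35
eef_pos: [0.5385, 0.2368, 0.1055]
eef_rot: [2.842, -1.337, -0.001]
ft_force: [-0.8, 0.1, 0.2]
gripper_width: 0.0511
grasp_force: 0.0
```

```bash
python3 -c "
from h import *
lev()
s=observe();p=get_image('wrist');T=ext(p,s);print(where(p,T,'handle')[:1])
cv2.imwrite('pics/w8.png',p['img'])
"
```

```text
clock 21.35 phi 2.275 R 0.0942 Ft 0.57 Fr 0.61 z 0.1055 w 0.0511
ya-phi-pi/2 -0.013 q6 -1.85
[(0.64, array([0.5467, 0.2406, 0.1221]), array([300, 291]))]
```

View pics/w8.png

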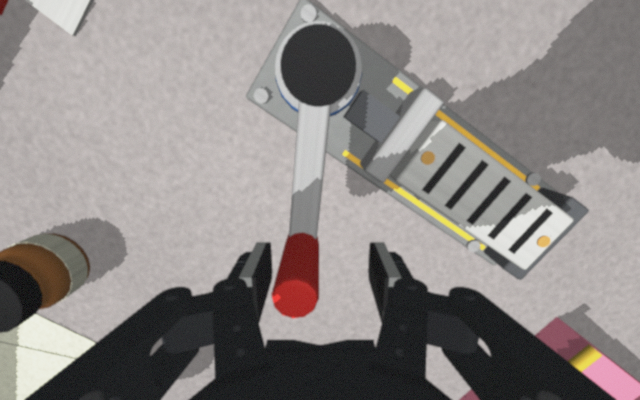

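The handle has sprung back to about 2.18 rad (pixel (295,298)) and stands clear between the fingers. I'll centre the fingers on it and lift away.

carry_out(moves=[0.6, 0, -0.5, 0, 0, 0.6, 0, 0, -1, 0, 0.6, 0, 0, -2.5, 0, 0.6, 0, 0, -3.5, 0, 0.6, 0, 0, -3.5, 0, 0.6, -3, 0, -2, 0, 0.6, -3, 0, 0, 0, 0.6, 0, 0, 0, 0])

```text
clock: 22.12
eef_pos: [0.5029, 0.2894, 0.2338]
eef_rot: [-2.841, 1.332, -0.002]
ft_force: [-0.2, -0.0, -1.4]
gripper_width: 0.0513
grasp_force: 0.0
```

```bash
python3 -c "
from h import *
s=observe();print(s['clock'],s['eef_pos'],s['ft_force'],s['grasp_force'])
p=get_image('wrist');T=ext(p,s);print(where(p,T,'handle')[:1],where(p,T,'module')[:1])
p=get_image('top');T=ext(p);print([where(p,T,n)[:1] for n in ['tray','tray_front','spool','module','strip']])
cv2.imwrite('pics/end.png',cv2.resize(p['img'][100:300,140:500],None,fx=2.2,fy=2.2))
"
```

```text
22.1167 [0.5028548  0.28943695 0.23381507] [-1.82914200e-01 -9.15983409e-05 -1.41683049e+00] 0.0
[(0.59, array([0.5486, 0.2418, 0.1224]), array([315, 124]))] [(0.76, array([0.4719, 0.1545, 0.0132]), array([419, 104]))]
[[(0.86, array([ 0.4581, -0.1817,  0.0032]), array([345, 198]))], [(0.92, array([0.1567, 0.2733, 0.002 ]), array([229, 272]))], [(0.49, array([ 0.4459, -0.1188,  0.0088]), array([329, 201]))], [(0.66, array([0.4671, 0.1557, 0.0088]), array([261, 194]))], [(0.64, array([ 0.3915, -0.202 ,  0.0041]), array([350, 215]))]]
```

View pics/end.png

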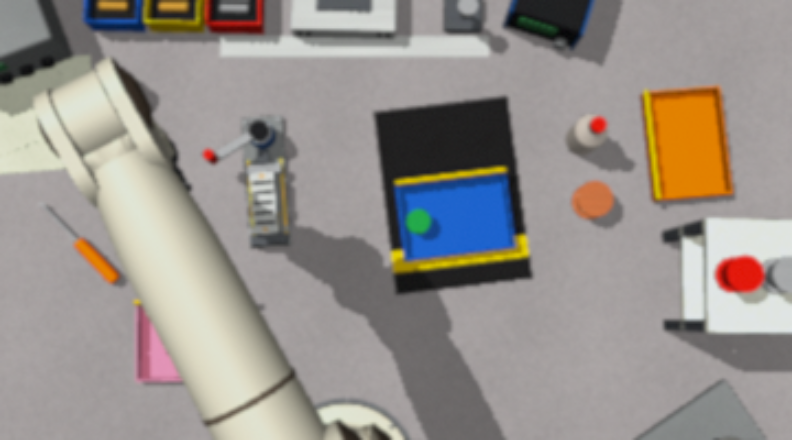

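The final picture shows the tray on the strip with the spool in it (418,222), the module clamped (265,195) and the gripper clear of everything.

```bash
python3 -c "
from workcell import *
print(close_job())"
```

```text
the job is handed in; nothing more can be done
None
```

I handed in the job at about 22 s of the 72 s allowed: the tray is square on the yellow strip with the spool in it, the module is clamped against the fixed jaw, and the lever went about 0.16 rad past the jaws gripping (click at 0.08, over-tight at 0.32), then sprang back when released; the judge's verdict was not shown.

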